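# Lock a coin stand under its retaining block

### The job

On the museum table, take the loose coin stand with the long flat toe plate and secure it in the empty retaining block: stand it on the table and slide its toe under the block's overhang until it is fully home, then let go, leaving it upright. Leave the round-footed stand and the stand already secured in the other block where they are.

Things in the scene. Friction and masses are not known exactly. Their poses are not given: they have to be found in the camera images.
- stand_mid (a point): Centre of the loose stand's post, 42.5 mm above the table. Black post 24 (x) x 30 (y) mm, top at 85 mm, on a flat brass foot 95 (x) x 50 (y) x 8 mm; 0.22 kg. x points to the toe, whose end is 73 mm ahead of the point (61 mm bare plate); the foot ends 22 mm behind it; z up. Starts at the left or right, toe away from the robot within 35 degrees.
- pocket (a point): Empty dark steel block, fixed, 58 (x) x 92 (y) x 24 mm high. Pocket open only on the side facing the robot: 68 wide, 16 high under an 8 mm roof, 44 deep; its floor is the table. A 24 mm notch in the roof marks the mouth. Point: on the table, middle of the pocket's back wall; x runs into the pocket, z up. When home the toe touches the back wall. The twin block beside it is taken.
- seated_mid (a point): A second stand of the same shape and size, already home in the twin block to the left or right; leave it. The point is the centre of its post, axes as for the loose stand.
- round_mid (a point): A loose stand with the same post (85 mm high) on a thick round brass foot, 64 mm in diameter and 22 mm thick, which cannot enter a block; leave it. The point is the centre of its post, 42.5 mm above the table.
Mind the look-alikes: they are no part of the job. Leave any green look-alike of the part that bears pocket alone. What is shaped like the part that bears stand_mid but pink is not meant.

How it is judged:
At the end, for the whole second after the job is handed in: The toe stand stands upright on the table (within 6 degrees), its toe in the empty block's pocket with its end within 12 mm of the back wall, its post within 20 mm of the pocket's middle line and its length within 15 degrees of the pocket's direction (x of stand_mid in the frame of pocket between -0.085 and -0.06 m and y of stand_mid in the frame of pocket between -0.02 and 0.02 m and angle between the x axis of stand_mid and the x axis of pocket, either way round below 0.26 rad and angle between stand_mid's own z axis and vertical below 0.1 rad and height (world z) of stand_mid below 0.05 m and x of pocket in the frame of stand_mid above 0.05 m); the robot touches nothing.
It fails at once if the round-footed stand is moved by more than 20 mm or knocked over (distance of round_mid from where it was at the start of the episode above 0.02 m or angle between round_mid's own z axis and vertical above 0.5 rad).
It fails at once if the stand already secured is moved by more than 15 mm (distance of seated_mid from where it was at the start of the episode above 0.015 m).
It also fails if it takes over 40 s, if anything falls off the work surface, if the arm or the gripper's body presses on something with over 40 N, if the wrist force passes 120 N, or if a joint passes its speed limit or range.

### The arm

A 6-joint arm with a two-finger parallel gripper is mounted at the origin on the work surface. World frame = base frame: x ahead of the robot, y to its left, z up, the work surface at z = 0. Lengths are in m, angles in rad, forces in N, time in s.
With the tool pointing down it reaches from about 0.4 to 0.925 m from the base axis. Payload 12.5 kg.
Tool frame: the origin (TCP) lies at the very end of the fingers, on their centre line; the grasp point (between the pads) lies 19 mm behind it (arm.hold_point_z is the distance from the TCP to the grasp point, in m); x points along the fingers, z is the direction in which the jaws open and shut, and the axes are right-handed (so a half turn about x gives the same grasp; the last joint's range is limited). The gripper opens to 95 mm and grips with 3 to 60 N. Pads are 20 mm wide; open, the fingers measure 119 mm over their backs; the gripper's body (75 mm by 180 mm) begins 59 mm behind the grasp point.
Start: joints at [-1.241, 0.491, 1.559, -0, 1.092, -0.106], TCP at [0.264, -0.567, 0.215] pointing down, gripper open.
Joint ranges: [-3.1, 3.1], [-0.84, 2.19], [0.05, 2.79], [-1.13, 4.28], [0.06, 2.93], [-2.69, 2.69]. Speed limits (rad/s): [2.22, 2.22, 2.79, 3.14, 3.14, 3.14].

### API

Orientations are given as a rotation vector (axis times angle).
In Python, from bench import arm, cams, job gives the robot as it stands. The module is installed in compiled form; this text tells all that it offers.
- The arm moves only by the tool step_arm, never from a script. Its argument "increments" is a list of rows, each an object of numbers: "tx", "ty", "tz": the shift along the tool's x, y, z in cm; "wx", "wy", "wz": the turn, a rotation vector about the tool's x, y, z in rad; "hand": the finger opening in cm, from 0 to 9.51. A call has 1 to 20 rows; each row shifts and turns the commanded pose from where the row before left it, along the tool's axes as they then stand; what a row does not reach is not made up. A row lasts 1/8 s, in which the tool goes at most 62.5 mm and 10.7 degrees, less where a joint would pass 70% of its speed; a pose out of reach is approached as far as the arm can. A call with a gripper value outside its range is refused whole. The fingers move at their own pace and stop on an object; "squeeze" is the grip in N (left out, the last holds). Time passes only in rows, so rows that do not move let the fingers close. It gives the time, the measured TCP pose, the force and the opening at its end, in the units of the state.
- arm.sense(): the state, without advancing time (a new reading comes with each control period).
- cams.read_camera(name): name is "side" or "top"; returns a dict with "pixels" (400x640x3 uint8, red, green, blue), "mtx" (3x3 intrinsics, pixels), "pose" (4x4, takes a point from camera to world coordinates). Camera axes: x right, y down, z forward; pixel columns grow to the right and rows downward; lengths in m; the calibration is good to about 2 mm. A picture is of the moment at which its call begins. There is no depth.
- job.close_job(): hands the job in, once; it reports no verdict.
The state is a dict: "time": time; "joints": joint angles; "joint_vel": joint speeds; "joint_torque": joint torques, N m; "tool_pos": TCP position; "orientation": TCP orientation; "contact_force": force on the tool from outside, world axes, zero at the start; "torque": the same for the moment, N m; "grip_width": finger opening in m.
Only numpy, scipy, OpenCV 4.12 (cv2) and the standard library are available. Lean on these libraries where they do the work, as an engineer would, in place of code of your own. Each camera call takes 0.05 s, during which the arm holds its last target.

## Working session

There is one attempt and no reset: what is moved stays moved. The work goes in short steps, Python scripts to look and compute and a tool call to move; the robot and the scene stay as the last step left them, time stands still between calls to the robot, and variables do not carry over. Pictures are saved under pics/ and viewed, and the job is handed in when it is done.

Besides the shell and the picture viewer there is one more tool, called after "Request:" as name([rows], argument=value, ...), one row to a line, values as JSON. step_arm: Moves the arm, as the interface text tells. Its arguments: {"type":"object","properties":{"increments":{"type":"array","items":{"type":"object","properties":{"tx":{"type":"number"},"ty":{"type":"number"},"tz":{"type":"number"},"wx":{"type":"number"},"wy":{"type":"number"},"wz":{"type":"number"},"hand":{"type":"number"}}}},"squeeze":{"type":"number"}},"required":["increments"]}

```bash
mkdir -p pics; python3 - <<'E'
from bench import arm,cams
import cv2,numpy as np
for n in("top","side"):
    r=cams.read_camera(n);cv2.imwrite(f"pics/{n}0.png",r["pixels"][:,:,::-1]);print(n,r["mtx"].round(1).tolist(),r["pose"].round(4).tolist())
s=arm.sense();print({k:np.round(v,3).tolist() for k,v in s.items()})
E
```

```text
top [[389.1, 0.0, 323.4], [0.0, 389.1, 196.4], [0.0, 0.0, 1.0]] [[-0.0111, -0.988, 0.1539, 0.4306], [-0.9998, 0.0133, 0.0133, 0.0057], [-0.0152, -0.1537, -0.988, 0.8733], [0.0, 0.0, 0.0, 1.0]]
side [[503.9, 0.0, 326.9], [0.0, 503.9, 199.7], [0.0, 0.0, 1.0]] [[-0.9953, -0.0788, 0.056, 0.4678], [-0.0957, 0.7243, -0.6828, 0.7991], [0.0132, -0.685, -0.7284, 0.9149], [0.0, 0.0, 0.0, 1.0]]
{'time': 0.1, 'joints': [-1.241, 0.491, 1.559, 0.0, 1.092, -0.106], 'joint_vel': [0.001, -0.002, -0.001, -0.003, -0.001, -0.001], 'joint_torque': [0.002, -61.362, -25.861, 0.069, 0.047, -0.0], 'tool_pos': [0.264, -0.566, 0.214], 'orientation': [0.883, 1.385, -0.882], 'contact_force': [-0.207, -0.163, 0.046], 'torque': [0.004, -0.034, -0.05], 'grip_width': 0.095}
```

View pics/top0.png

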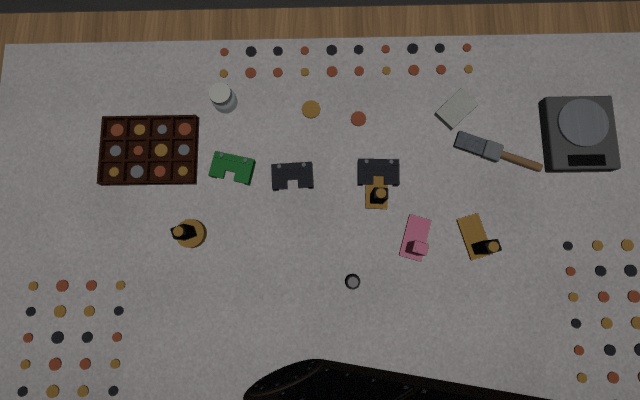

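View pics/side0.png

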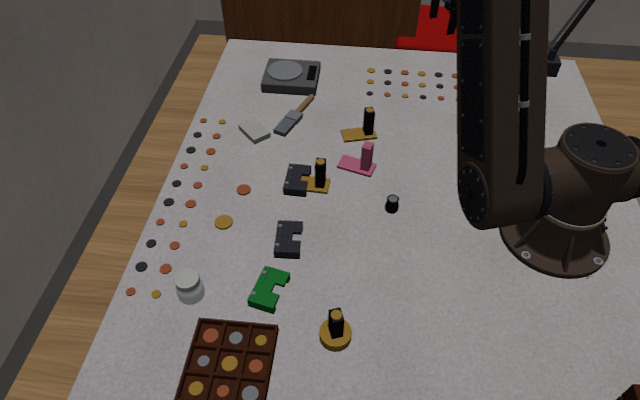

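Candidates in the top view:
- **Stands:** brass toe stand at (475,237), which is my choice. The pink look-alike is at (416,238), the seated stand at (377,192) and the round-footed one at (188,233).
- **Blocks:** empty dark block at (292,176), which is my target. The taken one is at (378,171) and the green look-alike at (232,167).

Next I'll check both in close crops and measure them.

```bash
cat > h.py <<'E'
import cv2,numpy as np
def ray(r,uv,z):
    uv=np.atleast_2d(np.array(uv,float));K=r["mtx"];T=r["pose"]
    d=np.c_[(uv[:,0]-K[0,2])/K[0,0],(uv[:,1]-K[1,2])/K[1,1],np.ones(len(uv))]@T[:3,:3].T
    c=T[:3,3];return c+d*((z-c[2])/d[:,2])[:,None]
def blobs(m,box,mn=60):
    x0,y0,x1,y1=box;k=np.zeros(m.shape,np.uint8);k[y0:y1,x0:x1]=m[y0:y1,x0:x1]*255
    cs,_=cv2.findContours(k,cv2.RETR_EXTERNAL,cv2.CHAIN_APPROX_NONE)
    return [c for c in cs if cv2.contourArea(c)>mn]
E
python3 - <<'E'
from bench import arm,cams
from h import *
t=cams.read_camera("top");s=cams.read_camera("side")
np.savez("t0.npz",**t);np.savez("s0.npz",**s)
cv2.imwrite("pics/crop_t.png",np.hstack([cv2.resize(t["pixels"][y:y+60,x:x+60,::-1],(400,400),interpolation=cv2.INTER_NEAREST) for x,y in((450,205),(262,145))]))
cv2.imwrite("pics/crop_s.png",np.hstack([cv2.resize(s["pixels"][y:y+60,x:x+60,::-1],(400,400),interpolation=cv2.INTER_NEAREST) for x,y in((332,95),(260,205))]))
for n,r,bs,bb in(("top",t,(450,205,505,265),(265,150,320,195)),("side",s,(332,95,385,150),(265,215,310,265))):
    hsv=cv2.cvtColor(r["pixels"],cv2.COLOR_RGB2HSV)
    br=(hsv[...,1]>110)&(hsv[...,2]>60)&(hsv[...,0]<35)
    dk=(hsv[...,2]<75)
    for nm,m,b,z in(("brass",br,bs,.008),("post",dk,bs,.085),("block",dk,bb,.024)):
        for c in blobs(m,b,15):
            c=c[:,0];w=ray(r,c,z)[:,:2]*1000
            q=cv2.minAreaRect(w.astype(np.float32));print(n,nm,len(c),c.min(0),c.max(0),"rect",np.round(q[0],1),np.round(q[1],1),round(q[2],1))
E
```

```text
top brass 29 [488 241] [498 251] rect [ 450.2 -353.2] [21.7 22. ] 85.4
top brass 141 [457 213] [487 259] rect [ 473.  -313.9] [92.8 48.8] 16.5
top post 100 [471 239] [501 254] rect [ 446.8 -307.5] [29.4 57.2] 13.2
top block 161 [271 162] [313 190] rect [610.7  86.8] [61.3 92.7] 2.6
side brass 90 [341 128] [376 141] rect [ 473.7 -314.5] [93.5 54. ] 16.0
side brass 17 [366 107] [372 112] rect [ 448.3 -431.7] [17.9 24.6] 2.0
side post 67 [363 108] [374 135] rect [ 449.2 -274.8] [115.3  27.5] 89.9
side block 149 [274 221] [302 258] rect [611.7  94. ] [ 58.  107.6] 3.1
```

View pics/crop_t.png

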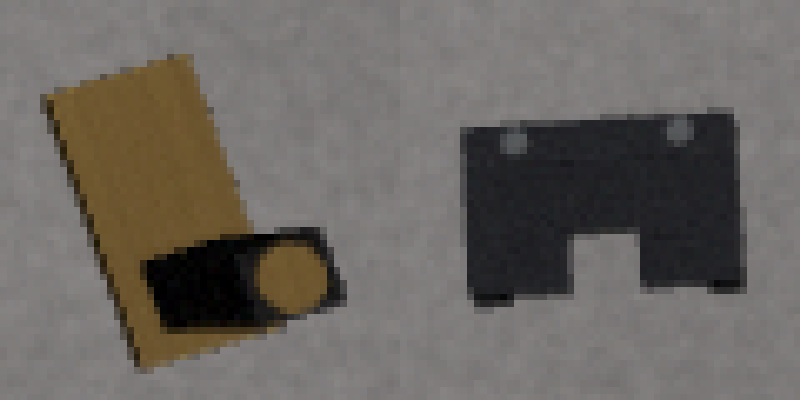

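View pics/crop_s.png

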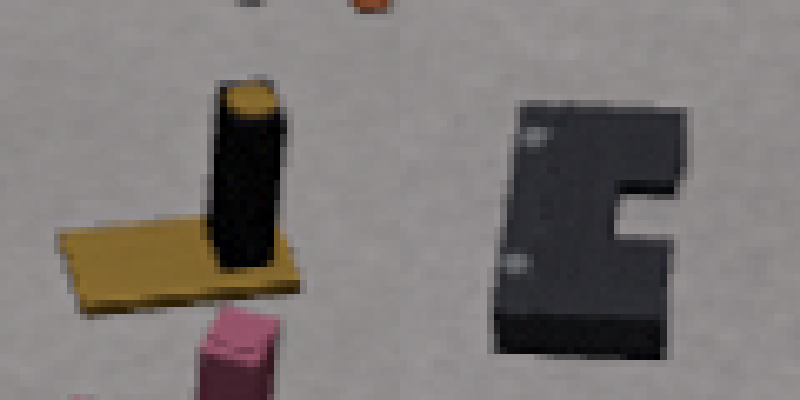

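```bash
python3 - <<'E'
from h import *
t=dict(np.load("t0.npz"));s=dict(np.load("s0.npz"))
f=lambda P,x,y:[(x+ (a-400*(a>=400 and x in(262,260)))/6.667-.5, y+b/6.667-.5) for a,b in P]
bt=ray(t,f([(463,128),(735,113),(740,283),(470,290)],262,145),.024)[:,:2]*1000
bs=ray(s,f([(492,315),(520,103),(687,108),(667,318)],260,205),.024)[:,:2]*1000
for n,b in(("t",bt),("s",bs)):
    print(n,b.round(1).tolist(),b.mean(0).round(1)); e=b[0]-b[1];e2=b[3]-b[2]
    print([np.degrees(np.arctan2(-q[0],q[1])).round(1) for q in(e,e2)],[np.linalg.norm(q).round(1) for q in (e,e2)])
# post cap, centroids
hsv=[cv2.cvtColor(r["pixels"],cv2.COLOR_RGB2HSV) for r in(t,s)]
for r,h,b in((t,hsv[0],(486,238,503,254)),(s,hsv[1],(363,104,376,115))):
    m=(h[...,1]>110)&(h[...,2]>60)&(h[...,0]<35)
    for c in blobs(m,b,10):
        M=cv2.moments(c);print("cap",ray(r,(M["m10"]/M["m00"],M["m01"]/M["m00"]),.085).round(4))
# other stands: seated foot, round cap
for nm,r,h,b,z in(("seat",t,hsv[0],(360,175,392,212),.008),("round",t,hsv[0],(165,215,212,252),.022)):
    m=(h[...,1]>110)&(h[...,2]>60)&(h[...,0]<35)
    for c in blobs(m,b,10):
        w=ray(r,c[:,0],z)[:,:2]*1e3;print(nm,w.min(0).round(),w.max(0).round())
m=(hsv[0][...,1]>60)&(hsv[0][...,0]>140)
for c in blobs(m,(395,205,440,265)): w=ray(t,c[:,0],.008)[:,:2]*1e3;print("pink",w.min(0).round(),w.max(0).round())
E
```

```text
t [[638.7, 134.1], [642.5, 42.5], [584.4, 41.2], [583.3, 131.2]] [612.2  87.2]
[np.float64(2.4), np.float64(0.7)] [np.float64(91.7), np.float64(90.0)]
s [[638.9, 133.8], [644.8, 41.1], [586.4, 37.1], [581.1, 129.0]] [612.8  85.2]
[np.float64(3.6), np.float64(3.3)] [np.float64(93.0), np.float64(92.0)]
cap [[ 0.4482 -0.3216  0.085 ]]
cap [[ 0.4494 -0.3271  0.085 ]]
seat [ 537. -126.] [611. -75.]
round [480. 328.] [502. 349.]
round [455. 282.] [517. 339.]
pink [ 422. -219.] [ 523. -147.]
```

```bash
cat >> h.py <<'E'
from scipy.spatial.transform import Rotation as R
def rel(st,p,yaw):
    """delta to TCP p with tool x down, tool z (jaw) along yaw+90 or yaw-90"""
    A=R.from_rotvec(st["orientation"]);out=[]
    for sgn in(1,-1):
        z=sgn*np.array([-np.sin(yaw),np.cos(yaw),0]);x=np.array([0,0,-1.]);y=np.cross(z,x)
        B=R.from_matrix(np.c_[x,y,z]);out.append((A.inv()*B).as_rotvec())
    w=min(out,key=np.linalg.norm)
    return (A.inv().apply(np.array(p)-st["tool_pos"])*100).round(2),w.round(3),[o.round(2).tolist() for o in out]
E
python3 - <<'E'
from bench import arm
from h import *
s=arm.sense();print(R.from_rotvec(s["orientation"]).as_matrix().round(3))
print(rel(s,[.4488,-.3225,.215],np.radians(16.3)))
E
```

```text
[[-0.     0.907  0.422]
 [ 0.001  0.422 -0.907]
 [-1.     0.    -0.001]]
(array([ -0.06,  27.07, -14.31]), array([ 0.151, -0.001, -0.   ]), [[-2.99, 0.0, -0.0], [0.15, -0.0, -0.0]])
```

Request:
step_arm([
  {"ty":3.38,"tz":-1.79},
  {"ty":3.38,"tz":-1.79},
  {"ty":3.38,"tz":-1.79},
  {"ty":3.38,"tz":-1.79},
  {"ty":3.38,"tz":-1.79},
  {"ty":3.38,"tz":-1.79},
  {"ty":3.38,"tz":-1.79},
  {"ty":3.41,"tz":-1.78},
  {"wx":0.151},
  {},
], squeeze=25)

```text
$.increments[0]: bad value
```

```bash
python3 - <<'E'
from bench import arm,cams
from h import *
s=arm.sense();print(s["time"],s["tool_pos"],s["joints"].round(2) if hasattr(s["joints"],"round") else s["joints"])
print(rel(s,[.4488,-.3225,.03],np.radians(16.3)))
print(rel(s,[.4488,-.3225,.215],np.radians(16.3))[0])
r=cams.read_camera("side");cv2.imwrite("pics/side1.png",r["pixels"][:,:,::-1])
E
```

```text
0.2 [ 0.26379909 -0.56645041  0.21430872] [-1.24  0.49  1.56  0.    1.09 -0.11]
(array([ 18.44,  27.07, -14.29]), array([ 0.151, -0.001, -0.   ]), [[-2.99, 0.0, -0.0], [0.15, -0.0, -0.0]])
[ -0.06  27.07 -14.31]
```

View pics/side1.png

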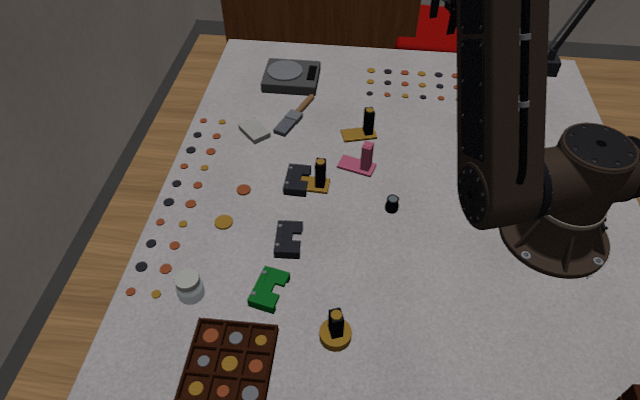

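The call was refused and the picture is unchanged, so the arm hasn't moved. I'll fill in every field.

Request:
step_arm([
  {"tx":0,"ty":3.38,"tz":-1.79,"wx":0,"wy":0,"wz":0,"hand":9.5},
], squeeze=25)

```text
time: 0.38
tool_pos: [0.2862, -0.5369, 0.2142]
orientation: [0.884, 1.384, -0.885]
contact_force: [0.7, 0.2, -0.1]
grip_width: 0.0951
```

Request:
step_arm([
  {"tx":0,"ty":3.38,"tz":-1.79,"wx":0,"wy":0,"wz":0,"hand":9.5},
  {"tx":0,"ty":3.38,"tz":-1.79,"wx":0,"wy":0,"wz":0,"hand":9.5},
  {"tx":0,"ty":3.38,"tz":-1.79,"wx":0,"wy":0,"wz":0,"hand":9.5},
  {"tx":0,"ty":3.38,"tz":-1.79,"wx":0,"wy":0,"wz":0,"hand":9.5},
  {"tx":0,"ty":3.38,"tz":-1.79,"wx":0,"wy":0,"wz":0,"hand":9.5},
  {"tx":0,"ty":3.38,"tz":-1.79,"wx":0,"wy":0,"wz":0,"hand":9.5},
  {"tx":0,"ty":3.41,"tz":-1.78,"wx":0,"wy":0,"wz":0,"hand":9.5},
  {"tx":0,"ty":0,"tz":0,"wx":0.151,"wy":0,"wz":0,"hand":9.5},
  {"tx":0,"ty":0,"tz":0,"wx":0,"wy":0,"wz":0,"hand":9.5},
], squeeze=25)

```text
time: 1.5
tool_pos: [0.449, -0.3223, 0.2146]
orientation: [0.996, 1.331, -0.996]
contact_force: [0.8, -0.8, 0.2]
grip_width: 0.0949
```

```bash
python3 - <<'E'
from bench import arm,cams
from h import *
s=arm.sense();print(s["time"],s["tool_pos"],s["joints"])
print(rel(s,[.4488,-.3225,.03],np.radians(16.3)))
r=cams.read_camera("side");cv2.imwrite("pics/side2.png",r["pixels"][:,:,::-1])
E
```

```text
1.5 [ 0.44903374 -0.32230105  0.21462825] [-7.42010452e-01  3.88441491e-01  1.73761517e+00 -1.20010109e-04
  1.01550162e+00  5.42470264e-01]
(array([ 1.846e+01, -3.000e-02,  1.000e-02]), array([0.002, 0.   , 0.   ]), [[-3.14, -0.0, 0.0], [0.0, 0.0, 0.0]])
```

View pics/side2.png

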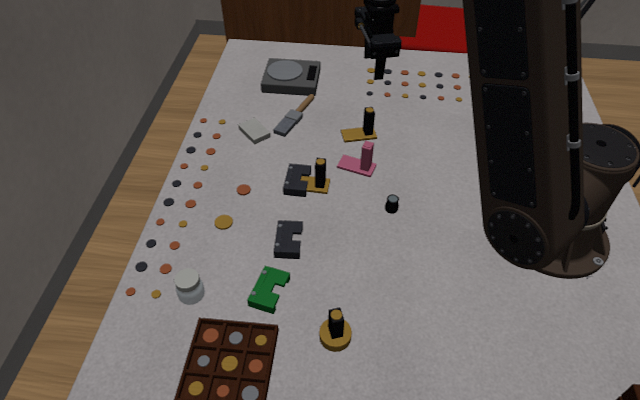

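The gripper is above the stand, with its fingertips at about (380,75). Both fingers clear the pink stand, so I'll go down.

Request:
step_arm([
  {"tx":4,"ty":0,"tz":0,"wx":0,"wy":0,"wz":0,"hand":9.5},
  {"tx":4,"ty":0,"tz":0,"wx":0,"wy":0,"wz":0,"hand":9.5},
  {"tx":4,"ty":0,"tz":0,"wx":0,"wy":0,"wz":0,"hand":9.5},
  {"tx":3.5,"ty":0,"tz":0,"wx":0,"wy":0,"wz":0,"hand":9.5},
  {"tx":2,"ty":0,"tz":0,"wx":0,"wy":0,"wz":0,"hand":9.5},
  {"tx":0.9,"ty":0,"tz":0,"wx":0,"wy":0,"wz":0,"hand":9.5},
  {"tx":0,"ty":0,"tz":0,"wx":0,"wy":0,"wz":0,"hand":9.5},
])

```text
time: 2.42
tool_pos: [0.4487, -0.3229, 0.0306]
orientation: [0.996, 1.331, -0.996]
contact_force: [-0.4, 0.5, 0.2]
grip_width: 0.0949
```

```bash
python3 - <<'E'
from bench import arm,cams
from h import *
s=arm.sense();print(rel(s,[.4488,-.3225,.03],np.radians(16.3)))
a=cams.read_camera("side")["pixels"][60:180,290:430,::-1];b=cams.read_camera("top")["pixels"][190:290,430:540,::-1]
cv2.imwrite("pics/c3.png",np.hstack([cv2.resize(x,(400,380)) for x in(a,b)]))
E
```

```text
(array([ 0.06,  0.02, -0.03]), array([ 0.001, -0.   ,  0.   ]), [[-3.14, -0.0, -0.0], [0.0, -0.0, 0.0]])
```

View pics/c3.png

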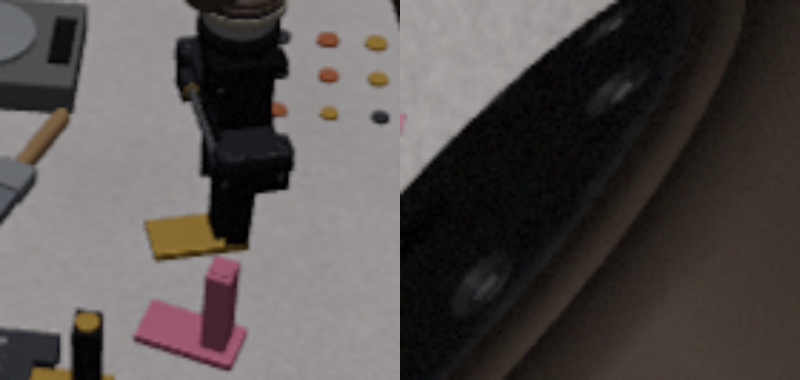

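The fingers straddle the post and the pink stand is clear. I'll close on it, then lift.

Request:
step_arm([
  {"tx":0,"ty":0,"tz":0,"wx":0,"wy":0,"wz":0,"hand":2},
  {"tx":0,"ty":0,"tz":0,"wx":0,"wy":0,"wz":0,"hand":2},
  {"tx":0,"ty":0,"tz":0,"wx":0,"wy":0,"wz":0,"hand":2},
  {"tx":0,"ty":0,"tz":0,"wx":0,"wy":0,"wz":0,"hand":2},
  {"tx":0,"ty":0,"tz":0,"wx":0,"wy":0,"wz":0,"hand":2},
  {"tx":0,"ty":0,"tz":0,"wx":0,"wy":0,"wz":0,"hand":2},
  {"tx":0,"ty":0,"tz":0,"wx":0,"wy":0,"wz":0,"hand":2},
  {"tx":0,"ty":0,"tz":0,"wx":0,"wy":0,"wz":0,"hand":2},
], squeeze=30)

```text
time: 3.52
tool_pos: [0.4488, -0.3226, 0.0306]
orientation: [0.997, 1.331, -0.997]
contact_force: [0.1, 1.0, 0.6]
grip_width: 0.0297
```

Request:
step_arm([
  {"tx":-1.5,"ty":0,"tz":0,"wx":0,"wy":0,"wz":0,"hand":2},
  {"tx":-3,"ty":0,"tz":0,"wx":0,"wy":0,"wz":0,"hand":2},
  {"tx":-3,"ty":0,"tz":0,"wx":0,"wy":0,"wz":0,"hand":2},
  {"tx":-3,"ty":0,"tz":0,"wx":0,"wy":0,"wz":0,"hand":2},
  {"tx":-1.5,"ty":0,"tz":0,"wx":0,"wy":0,"wz":0,"hand":2},
  {"tx":0,"ty":0,"tz":0,"wx":0.12,"wy":0,"wz":0,"hand":2},
  {"tx":0,"ty":0,"tz":0,"wx":0.115,"wy":0,"wz":0,"hand":2},
  {"tx":0,"ty":0,"tz":0,"wx":0,"wy":0,"wz":0,"hand":2},
])

```text
time: 4.53
tool_pos: [0.4487, -0.3224, 0.1506]
orientation: [1.172, 1.233, -1.172]
contact_force: [0.1, 0.4, -1.3]
grip_width: 0.03
```

```bash
python3 - <<'E'
from bench import arm,cams
from h import *
s=arm.sense();print(rel(s,[.4955,.0805,.150],np.radians(2.8)))
a=cams.read_camera("side")["pixels"][20:180,270:450,::-1]
cv2.imwrite("pics/c4.png",cv2.resize(a,(640,569)))
E
```

```text
(array([  0.07,   6.72, -40.  ]), array([ 0.002, -0.   ,  0.   ]), [[-3.14, -0.0, -0.0], [0.0, -0.0, 0.0]])
```

View pics/c4.png

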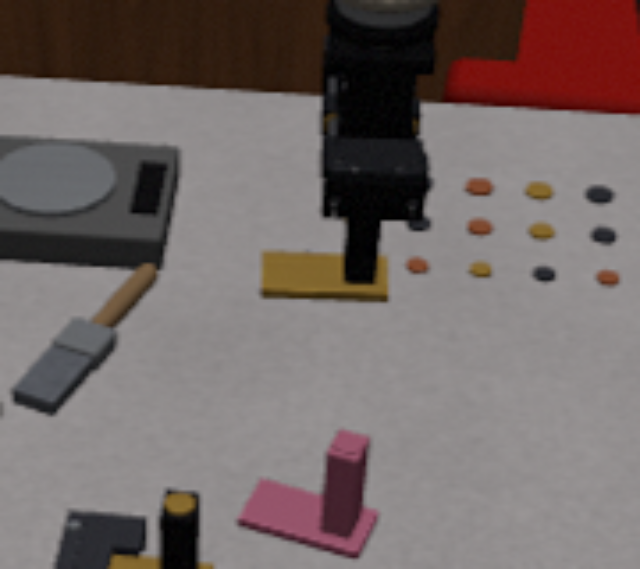

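The stand is held level, with its foot at crop (262–388, 275), about 120 mm up. Next I'll carry it across above everything.

Request:
step_arm([
  {"tx":0,"ty":0.4,"tz":-2,"wx":0,"wy":0,"wz":0,"hand":2},
  {"tx":0,"ty":0.67,"tz":-4,"wx":0,"wy":0,"wz":0,"hand":2},
  {"tx":0,"ty":0.67,"tz":-4,"wx":0,"wy":0,"wz":0,"hand":2},
  {"tx":0,"ty":0.67,"tz":-4,"wx":0,"wy":0,"wz":0,"hand":2},
  {"tx":0,"ty":0.67,"tz":-4,"wx":0,"wy":0,"wz":0,"hand":2},
  {"tx":0,"ty":0.67,"tz":-4,"wx":0,"wy":0,"wz":0,"hand":2},
  {"tx":0,"ty":0.67,"tz":-4,"wx":0,"wy":0,"wz":0,"hand":2},
  {"tx":0,"ty":0.67,"tz":-4,"wx":0,"wy":0,"wz":0,"hand":2},
  {"tx":0,"ty":0.67,"tz":-4,"wx":0,"wy":0,"wz":0,"hand":2},
  {"tx":0,"ty":0.67,"tz":-4,"wx":0,"wy":0,"wz":0,"hand":2},
  {"tx":0,"ty":0.29,"tz":-2,"wx":0,"wy":0,"wz":0,"hand":2},
  {"tx":0,"ty":0,"tz":0,"wx":0,"wy":0,"wz":0,"hand":2},
])

```text
time: 6.08
tool_pos: [0.4953, 0.082, 0.1505]
orientation: [1.169, 1.234, -1.17]
contact_force: [0.2, -0.9, -2.4]
grip_width: 0.0297
```

```bash
python3 - <<'E'
from bench import arm
from h import *
s=arm.sense();print(rel(s,[.4955,.0805,.0306],np.radians(2.8)))
E
```

```text
(array([1.199e+01, 1.000e-02, 1.500e-01]), array([ 0.005, -0.   ,  0.   ]), [[-3.14, -0.0, -0.0], [0.0, -0.0, 0.0]])
```

Going down to 0.5 mm above the grasp height, then I'll look.

Request:
step_arm([
  {"tx":3,"ty":0,"tz":0.1,"wx":0,"wy":0,"wz":0,"hand":2},
  {"tx":4,"ty":0,"tz":0,"wx":0,"wy":0,"wz":0,"hand":2},
  {"tx":3,"ty":0,"tz":0,"wx":0,"wy":0,"wz":0,"hand":2},
  {"tx":1.4,"ty":0,"tz":0,"wx":0,"wy":0,"wz":0,"hand":2},
  {"tx":0.45,"ty":0,"tz":0,"wx":0,"wy":0,"wz":0,"hand":2},
  {"tx":0,"ty":0,"tz":0,"wx":0,"wy":0,"wz":0,"hand":2},
])

```text
time: 6.82
tool_pos: [0.4964, 0.0791, 0.0327]
orientation: [1.173, 1.232, -1.172]
contact_force: [-0.3, -0.0, -2.4]
grip_width: 0.03
```

```bash
python3 - <<'E'
from bench import arm,cams
from h import *
s=arm.sense();print(rel(s,[.5545,.0834,.0306],np.radians(2.8)))
r=cams.read_camera("side");t=cams.read_camera("top")
a=r["pixels"][150:290,240:400,::-1];b=t["pixels"][130:260,240:390,::-1]
cv2.imwrite("pics/c5.png",np.hstack([cv2.resize(x,(400,350),interpolation=cv2.INTER_CUBIC) for x in(a,b)]))
h=cv2.cvtColor(r["pixels"],cv2.COLOR_RGB2HSV);m=(h[...,1]>110)&(h[...,2]>60)&(h[...,0]<35)
for c in blobs(m,(290,215,385,275),15):
    w=ray(r,c[:,0],.008)[:,:2]*1e3;q=cv2.minAreaRect(w.astype(np.float32));print(q, w.max(0))
E
```

```text
(array([ 0.21,  5.82, -0.14]), array([ 0.001,  0.   , -0.001]), [[-3.14, 0.0, 0.0], [0.0, 0.0, -0.0]])
((522.6637573242188, 77.78437805175781), (91.71192169189453, 52.62415313720703), 6.075141429901123) [569.09760921 106.6046075 ]
```

View pics/c5.png

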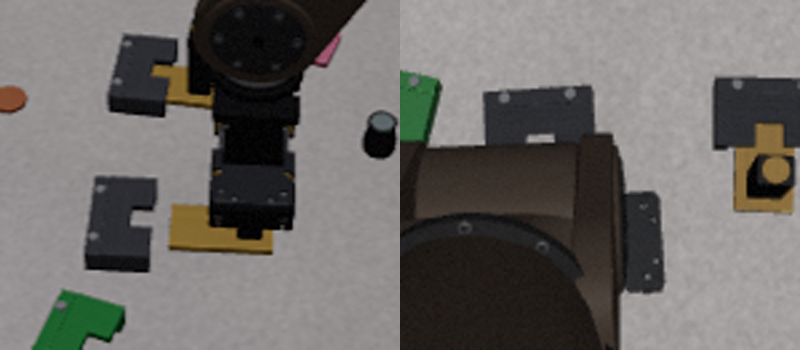

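The stand lines up with the notch: foot at crop (170–272, 230), mouth at (140, 215). I'll set it down and slide it in.

Request:
step_arm([
  {"tx":0.17,"ty":0,"tz":-0.15,"wx":0,"wy":0,"wz":0,"hand":2},
  {"tx":0,"ty":0.8,"tz":0,"wx":0,"wy":0,"wz":0,"hand":2},
  {"tx":0,"ty":0.8,"tz":0,"wx":0,"wy":0,"wz":0,"hand":2},
  {"tx":0,"ty":0.8,"tz":0,"wx":0,"wy":0,"wz":0,"hand":2},
  {"tx":0,"ty":0.8,"tz":0,"wx":0,"wy":0,"wz":0,"hand":2},
])

```text
time: 7.55
tool_pos: [0.5284, 0.0824, 0.0306]
orientation: [1.172, 1.232, -1.173]
contact_force: [-3.4, 0.8, 4.1]
grip_width: 0.03
```

Request:
step_arm([
  {"tx":0,"ty":0.8,"tz":0,"wx":0,"wy":0,"wz":0,"hand":2},
  {"tx":0,"ty":0.7,"tz":0,"wx":0,"wy":0,"wz":0,"hand":2},
  {"tx":0,"ty":0.5,"tz":0,"wx":0,"wy":0,"wz":0,"hand":2},
  {"tx":0,"ty":0,"tz":0,"wx":0,"wy":0,"wz":0,"hand":2},
])

```text
time: 8.05
tool_pos: [0.5489, 0.0833, 0.0306]
orientation: [1.173, 1.231, -1.171]
contact_force: [0.7, -1.5, 3.8]
grip_width: 0.03
```

```bash
python3 - <<'E'
from bench import arm,cams
from h import *
s=arm.sense();print(rel(s,[.5545,.0834,.0306],np.radians(2.8)))
r=cams.read_camera("side")
cv2.imwrite("pics/c6.png",cv2.resize(r["pixels"][180:290,250:380,::-1],(650,550),interpolation=cv2.INTER_CUBIC))
E
```

```text
(array([0.  , 0.56, 0.02]), array([ 0.001,  0.   , -0.001]), [[-3.14, 0.0, 0.0], [0.0, 0.0, -0.0]])
```

View pics/c6.png

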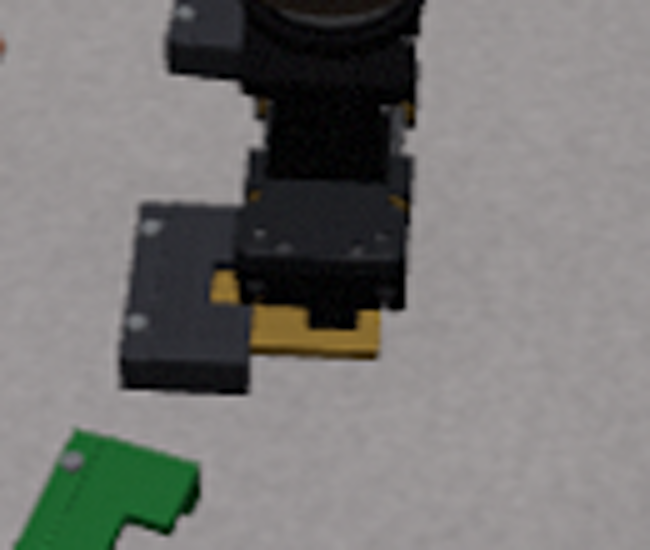

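The toe is under the roof, with brass showing in the notch at (225,285). I'll creep forward until it touches the back wall.

Request:
step_arm([
  {"tx":0,"ty":0.2,"tz":0,"wx":0,"wy":0,"wz":0,"hand":2},
  {"tx":0,"ty":0.2,"tz":0,"wx":0,"wy":0,"wz":0,"hand":2},
  {"tx":0,"ty":0,"tz":0,"wx":0,"wy":0,"wz":0,"hand":2},
])

```text
time: 8.48
tool_pos: [0.5518, 0.0835, 0.0306]
orientation: [1.172, 1.232, -1.173]
contact_force: [-3.3, 0.5, 5.6]
grip_width: 0.0298
```

Request:
step_arm([
  {"tx":0,"ty":0.1,"tz":0,"wx":0,"wy":0,"wz":0,"hand":2},
  {"tx":0,"ty":0,"tz":0,"wx":0,"wy":0,"wz":0,"hand":2},
])

```text
time: 8.72
tool_pos: [0.5526, 0.0836, 0.0306]
orientation: [1.172, 1.233, -1.173]
contact_force: [-4.9, -0.8, 6.0]
grip_width: 0.0301
```

Request:
step_arm([
  {"tx":0,"ty":0.1,"tz":0,"wx":0,"wy":0,"wz":0,"hand":2},
  {"tx":0,"ty":0,"tz":0,"wx":0,"wy":0,"wz":0,"hand":2},
])

```text
time: 8.98
tool_pos: [0.5536, 0.0836, 0.0306]
orientation: [1.172, 1.233, -1.173]
contact_force: [-4.3, -0.5, 7.5]
grip_width: 0.0297
```

Request:
step_arm([
  {"tx":0,"ty":0.12,"tz":0,"wx":0,"wy":0,"wz":0,"hand":2},
  {"tx":0,"ty":0,"tz":0,"wx":0,"wy":0,"wz":0,"hand":2},
])

```text
time: 9.22
tool_pos: [0.5548, 0.0837, 0.0306]
orientation: [1.172, 1.233, -1.173]
contact_force: [-4.4, 0.7, 7.4]
grip_width: 0.0302
```

Request:
step_arm([
  {"tx":0,"ty":0.12,"tz":0,"wx":0,"wy":0,"wz":0,"hand":2},
  {"tx":0,"ty":0,"tz":0,"wx":0,"wy":0,"wz":0,"hand":2},
])

```text
time: 9.48
tool_pos: [0.5554, 0.0838, 0.0307]
orientation: [1.171, 1.234, -1.174]
contact_force: [-7.8, 0.2, 10.8]
grip_width: 0.0298
```

Request:
step_arm([
  {"tx":0,"ty":0.12,"tz":0,"wx":0,"wy":0,"wz":0,"hand":2},
  {"tx":0,"ty":0,"tz":0,"wx":0,"wy":0,"wz":0,"hand":2},
])

```text
time: 9.72
tool_pos: [0.5554, 0.0838, 0.0308]
orientation: [1.17, 1.235, -1.175]
contact_force: [-13.7, -0.6, 15.6]
grip_width: 0.0299
```

```bash
python3 - <<'E'
from bench import arm,cams
from h import *
r=cams.read_camera("side")
cv2.imwrite("pics/c7.png",cv2.resize(r["pixels"][180:290,250:380,::-1],(650,550),interpolation=cv2.INTER_CUBIC))
E
```

```text
(no output)
```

View pics/c7.png

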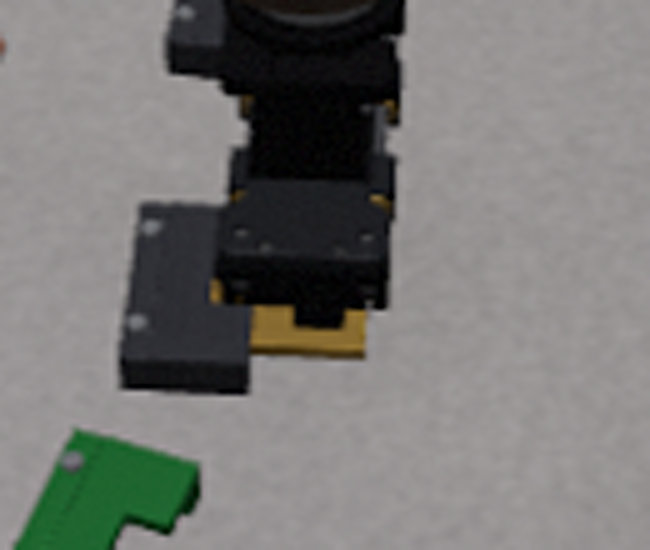

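The tool stopped at x=0.555, against the 0.5545 I predicted for home, and the force jumped to about 14 N. That means the toe is at the back wall. I'll ease the push, open up and retreat upward.

Request:
step_arm([
  {"tx":0,"ty":-0.17,"tz":0,"wx":0,"wy":0,"wz":0,"hand":2},
  {"tx":0,"ty":0,"tz":0,"wx":0,"wy":0,"wz":0,"hand":9.5},
  {"tx":0,"ty":0,"tz":0,"wx":0,"wy":0,"wz":0,"hand":9.5},
  {"tx":0,"ty":0,"tz":0,"wx":0,"wy":0,"wz":0,"hand":9.5},
  {"tx":0,"ty":0,"tz":0,"wx":0,"wy":0,"wz":0,"hand":9.5},
  {"tx":0,"ty":0,"tz":0,"wx":0,"wy":0,"wz":0,"hand":9.5},
  {"tx":0,"ty":0,"tz":0,"wx":0,"wy":0,"wz":0,"hand":9.5},
])

```text
time: 10.65
tool_pos: [0.5559, 0.0837, 0.0304]
orientation: [1.172, 1.232, -1.172]
contact_force: [-0.1, -0.2, -0.4]
grip_width: 0.0846
```

Request:
step_arm([
  {"tx":-2,"ty":0,"tz":0,"wx":0,"wy":0,"wz":0,"hand":9.5},
  {"tx":-4,"ty":0,"tz":0,"wx":0,"wy":0,"wz":0,"hand":9.5},
  {"tx":-4,"ty":0,"tz":0,"wx":0,"wy":0,"wz":0,"hand":9.5},
  {"tx":-4,"ty":0,"tz":0,"wx":0,"wy":0,"wz":0,"hand":9.5},
  {"tx":-4,"ty":0,"tz":0,"wx":0,"wy":0,"wz":0,"hand":9.5},
  {"tx":0,"ty":-3,"tz":5,"wx":0,"wy":0,"wz":0,"hand":9.5},
  {"tx":0,"ty":-3,"tz":5,"wx":0,"wy":0,"wz":0,"hand":9.5},
  {"tx":0,"ty":-2,"tz":5,"wx":0,"wy":0,"wz":0,"hand":9.5},
  {"tx":0,"ty":0,"tz":5,"wx":0,"wy":0,"wz":0,"hand":9.5},
  {"tx":0,"ty":0,"tz":5,"wx":0,"wy":0,"wz":0,"hand":9.5},
  {"tx":0,"ty":0,"tz":0,"wx":0,"wy":0,"wz":0,"hand":9.5},
])

```text
time: 12.02
tool_pos: [0.4883, -0.1726, 0.2103]
orientation: [1.175, 1.23, -1.175]
contact_force: [0.5, -0.2, 0.1]
grip_width: 0.0953
```

```bash
python3 - <<'E'
from bench import arm,cams
from h import *
r=cams.read_camera("side");t=cams.read_camera("top")
a=r["pixels"][140:360,240:400,::-1];b=t["pixels"][130:290,160:440,::-1]
cv2.imwrite("pics/c8.png",np.hstack([cv2.resize(a,(327,450),interpolation=cv2.INTER_CUBIC),cv2.resize(b,(473,450*6//10),interpolation=cv2.INTER_CUBIC) if 0 else cv2.copyMakeBorder(cv2.resize(b,(473,270),interpolation=cv2.INTER_CUBIC),0,180,0,0,0)]))
p=np.array([627.4,86.9]);e=np.array([np.cos(.049),np.sin(.049)]);n=np.array([-e[1],e[0]])
for nm,q,bx in(("top",t,(265,170,320,240)),("side",r,(290,195,350,275))):
    h=cv2.cvtColor(q["pixels"],cv2.COLOR_RGB2HSV);m=(h[...,1]>110)&(h[...,2]>60)&(h[...,0]<35)
    for c in blobs(m,bx,12):
        c=c[:,0]
        for z in(.008,.085):
            w=ray(q,c,z)[:,:2]*1e3;u=np.c_[(w-p)@e,(w-p)@n];k=cv2.minAreaRect(w.astype(np.float32))
            print(nm,z,len(c),"mid",((u.min(0)+u.max(0))/2).round(1),u.min(0).round(1),u.max(0).round(1),round(k[2],1))
E
```

```text
top 0.008 157 mid [-57.9  -0.3] [-94.2 -24.5] [-21.6  23.9] 3.0
top 0.085 157 mid [-70.6  -6.6] [-103.7  -28.7] [-37.6  15.4] 3.0
side 0.008 112 mid [-57.2   0.1] [-93.1 -26.5] [-21.4  26.7] 6.1
side 0.085 112 mid [-62.9  61.2] [-95.7  36.8] [-30.1  85.5] 6.1
side 0.008 24 mid [-67.4 -70.1] [-78.3 -81.4] [-56.4 -58.7] 6.2
side 0.085 24 mid [-72.2  -3.1] [-82.2 -13.4] [-62.2   7.3] 6.2
```

View pics/c8.png

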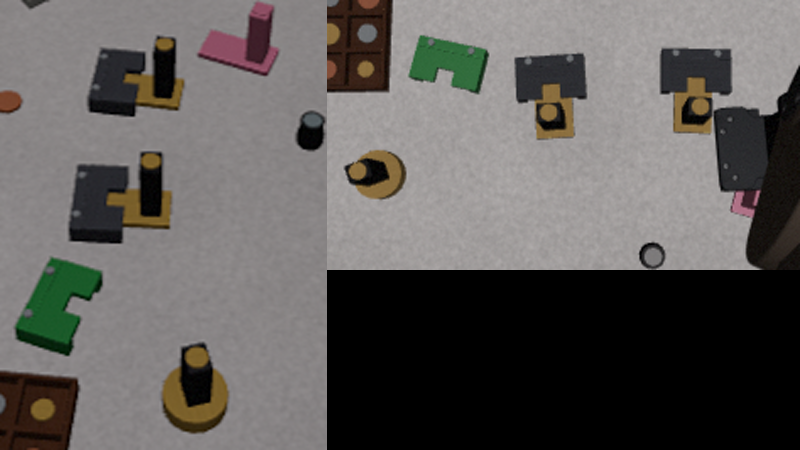

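The stand is upright at crop (150,190), with its toe under the roof just like the seated twin. The foot's rear edge is at −94 mm, where −95 is ideal, and the lateral offset is about 0. The cap sits over the foot, and the round-footed and seated stands haven't moved.

```bash
python3 -c "
from bench import job;print(job.close_job())"
```

```text
the job is handed in; nothing more can be done
None
```

The loose brass toe stand is home in the empty dark block, standing upright and let go, and the job is handed in. I gripped it by the post, carried it over the other stands and set it down in front of the mouth. I then slid it in until the tool stopped at x = 0.555 m, against a predicted 0.5545, with about 14 N of push.

**Last checks, measured from the pocket point:**
- **Depth:** the foot's rear edge is at −93 to −94 mm (−95 is ideal), so the post is at about −72 mm.
- **Sideways and direction:** the offset is within about 1 mm of the middle line by the foot, and about −3 mm by the post's cap. The length is within about 1° of the pocket's direction in the top view.
- **Upright:** the post's cap sits over the foot where it should.
- **Other stands:** the round-footed and seated stands look unmoved in the final pictures, though I didn't re-measure them.
- **Arm:** it is clear of everything, at 12 s.

**What went wrong or disagreed:**
- **Refused move:** the first move call was refused because its rows left out some fields; nothing moved.
- **Direction from the side view:** it read 6° for the foot against 3° from the top. The foot is partly hidden there, and either value is well inside the 15° limit.

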